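# Rock the angle gauge onto its mark and hold it

## Task

Turn the red hold-down knob fully anticlockwise (seen from above) to its end stop, so that its tongue swings clear of the angle gauge. Then rock the gauge on its stud (pressing the black pad on its free end will do it) until the swinging needle settles on the red mark, and hold it steady there: finish while still holding the gauge, which stays seated on the stud. Leave the sanding block, the dropper bottle and the white cap where they are.

Things in the scene. Friction and masses are not known exactly. Their poses are not given: they have to be found in the camera images.
- joist: Fixed wooden joist offcut on the table, 48 x 335 x 45 mm (its x, y, z); top face at z = 45 mm. Origin on the table directly under the stud; the offcut reaches from y = -135 to +200 mm in its frame. Its y axis runs along its length, toward the knob; its -x side (the dial's front) faces the robot.
- stud: Fixed horizontal steel bar across the joist, 18 mm diameter, 48 mm long along the joist's x; origin at its middle on its axis, 58 mm above the table. The gauge sits on it by a V-notch and rocks about its axis.
- gauge: Loose angle gauge, 0.5 kg: aluminium beam 36 x 250 x 12 mm along its y, V-notch under the middle, steel counterweight on its +y end (y = 78 mm), which rests on the joist at the start, beam 0.19 rad from level. Origin in the notch on the stud's axis, 11 mm under the beam. Turn about its x: 0 level, positive with the pad (-y) end low, up to 0.19. 2 N on the pad rocks it; let go, it falls back.
- pad_top (a point): Centre of the top of the black thumb pad (28 mm diameter, 3 mm thick) on the light end of the gauge's beam, 108 mm from the notch along the gauge's -y and 26 mm above its origin. Pressing it 1 mm down turns the gauge by about 0.0093 rad.
- gauge_notch (a point): The gauge's origin: centre of its V-notch; lies on stud's origin when seated.
- knob (a joint): Red hold-down knob on the joist's +y end, rad: 0 = fully anticlockwise seen from above (end stop, tongue clear on the far side); grows clockwise to 1.6. It starts at 1.1 to 1.5, with its steel tongue (50 mm from the axis) over the gauge's heavy end, about 2 mm above it. Stays where it is left (friction about 0.04 N m).
- knob_grip (a point): On the vertical knob axis, 168 mm along +y from the joist's origin, 94 mm above the table: red bar grip 44 mm long, 14 mm wide, from 76 to 106 mm above the table. At knob value q the bar and the tongue below it (60 to 68 mm above the table) lie along the joist's y axis turned by (1.35 - q) rad about z, anticlockwise from above positive.
- needle (a joint): Black needle of the gauge, a free pendulum, plumb when settled (about 1 s), on an upright white dial (100 mm diameter, 6 mm thick, centre 77 mm above the gauge's origin, front to -x). It points up, 44 mm long. Rad about the gauge's +x: minus the gauge's turn about x; positive = tip toward the gauge's -y (robot's right).
- needle_tip (a point): Tip of the needle, 44 mm from the dial's centre; its z axis runs along the needle.
- mark (a joint): Red mark (4.6 mm wide, at the dial's rim) set at a different place each time, between -0.12 and +0.05 rad; same zero and sign as the needle, stays put on the dial. Needle on mark: both joints have the same value.
- mark_tip (a point): Inner end of the red mark, 44 mm from the dial's centre; its z axis runs along the radius through the mark.
- sanding_block: Brown sanding block 49 x 76 x 28 mm, on the table in front of the joist; bystander. Origin under its centre.
- dropper: White dropper bottle, 34 mm diameter, 94 mm tall, behind the joist; bystander. Origin under its centre.
- white_cap: White cap, 31 mm diameter, 16 mm tall, behind the joist; bystander. Origin under its centre.

How it is judged:
By the outcome, as a careful person would: the job done as asked, in the order asked, and still so for the second after the job is handed in, while the arm keeps its last pose, push and grip.
It also fails if it takes over 45 s, if anything falls off the work surface, if the arm or the gripper's body presses on something with over 40 N, if the wrist force passes 120 N, or if a joint passes its speed limit or range.

## Robot

A 7-joint arm with a two-finger parallel gripper is mounted at the origin on a cart in front of the work surface, level with it; the furniture and walls round the work are solid. World frame = base frame: x ahead of the robot, y to its left, z up, the work surface at z = 0. Lengths are in m, angles in rad, forces in N, time in s.
With the tool pointing down it reaches from about 0.4 to 0.875 m from the base axis. Payload 4.4 kg.
Tool frame: the origin (TCP) lies on the centre line of the jaws, within the pads' length; the fingertips stand 8 mm ahead of it and the grasp point (between the pads) lies 11 mm behind it; z points along the fingers, y is the line along which they close (so a half turn about z gives the same grasp; the last joint's range is limited). The gripper opens to 85 mm and grips with 20 to 120 N. Pads are 22 mm wide; open, the fingers measure 114 mm over their backs; the gripper's body (76 mm by 85 mm) begins 54 mm behind the grasp point. The pads swing forward as they close: fully open they stand 13 mm farther back than shut.
Start: joints at [1.04, 0.628, 0.038, 1.517, -0.027, 0.996, -0.02], TCP at [0.291, -0.581, 0.239] pointing down, gripper open.
Joint ranges: [-3.06, 3.06], [-0.37, 2.12], [-1.25, 1.32], [0.18, 2.47], [-1.1, 4.24], [0.23, 1.98], [-2.94, 2.94]. Speed limits (rad/s): [2.57, 2.57, 3.14, 3.14, 3.14, 3.14, 3.14].

## Interface

Orientations are given as a unit quaternion [x, y, z, w].
In Python, from plant import arm gives the robot as it stands.
- The arm moves only by the tool apply_moves, never from a script. Its argument "increments" is a list of rows, each a list of 7 numbers: the shift along the tool's x, y, z in mm, then the turn, a rotation vector about the tool's x, y, z in degrees, then the closure, from -1 (fully open) to 1 (shut), so that 0 is half open. A call has exactly 10 rows; each row is the pose to reach, as a shift and turn from the pose commanded when the call began, along the tool's axes at that moment; what a row does not reach only later rows make up. A row lasts 1/8 s, in which the tool goes at most 62.5 mm and 10.7 degrees, less where a joint would pass 70% of its speed; a pose out of reach is approached as far as the arm can. A call with a gripper value outside its range is refused whole. The fingers move at their own pace and stop on an object; the grip force is fixed at half the most. Time passes only in rows, so rows that repeat a pose let the fingers close, or fill a call up. It gives the time, the measured TCP pose, the force and the opening at its end, in the units of the state.
- arm.get_obs(): the state, without advancing time (a new reading comes with each control period).
- arm.snapshot(name): name is "side" or "top"; returns a dict with "image" (400x640x3 uint8, red, green, blue), "z_map" (400x640 float32, m along the optical axis (not along the pixel's ray), 0 where there is no reading), "intrinsics" (3x3 intrinsics, pixels), "R" (3x3) and "t" (3): a world point X has camera coordinates R X + t. Camera axes: x right, y down, z forward; pixel columns grow to the right and rows downward; lengths in m; the calibration is good to about 2 mm. A picture is of the moment at which its call begins.
- arm.job_done(): hands the job in, once; it reports no verdict.
The state is a dict: "t": time; "q": joint angles; "joint_velocities": joint speeds; "effort": joint torques, N m; "position": TCP position; "tool_rot": TCP orientation; "contact_force": force on the tool from outside, world axes, zero at the start; "ft_torque": the same for the moment, N m; "width": opening from 0.0 (shut) to 1.0 (fully open).
Only numpy, scipy, OpenCV 4.12 (cv2) and the standard library are available. Lean on these libraries where they do the work, as an engineer would, in place of code of your own. Each camera call takes 0.05 s, during which the arm holds its last target. There are 200 camera calls.

## Working session

There is one attempt and no reset: what is moved stays moved. The work goes in short steps, Python scripts to look and compute and a tool call to move; the robot and the scene stay as the last step left them, time stands still between calls to the robot, and variables do not carry over. Pictures are saved under pics/ and viewed, on a budget of 10 in all, crops included, one or two more only if the job needs it, and the job is handed in when it is done.

Besides the shell and the picture viewer there is one more tool, called after ">>>" by a JSON object that holds its "api" and its "payload", one argument or row to a line. apply_moves: Moves the arm, as the interface text tells. Its arguments: {"type":"object","properties":{"increments":{"type":"array"}},"required":["increments"]}

```bash
mkdir -p pics; ls
cat > h.py <<'E'
import numpy as np, cv2
from plant import arm
def shot(n,f=None):
    s=arm.snapshot(n)
    if f: cv2.imwrite('pics/'+f,s['image'][:,:,::-1])
    np.savez('/tmp/'+(f or n)+'.npz',**s)
    return s
def ray(s,u,v):
    s_K=np.array(s['intrinsics']);R=np.array(s['R']);t=np.array(s['t'])
    d=R.T@np.linalg.solve(s_K,[u,v,1.]); return -R.T@t,d
def onz(s,u,v,z):
    o,d=ray(s,u,v); return o+d*(z-o[2])/d[2]
def cloud(s):
    z=s['z_map'];v,u=np.mgrid[:z.shape[0],:z.shape[1]]
    p=np.stack([u*z,v*z,z],-1)@np.linalg.inv(s['intrinsics']).T
    return (p-s['t'])@np.array(s['R'])
def proj(s,X):
    p=s['intrinsics']@(np.array(s['R'])@X+s['t']); return p[:2]/p[2]
E
python3 - <<'E'
from h import *
a=shot('top','top1.png');b=shot('side','side1.png')
for s in(a,b): print(s['intrinsics'],s['R'],s['t'],-np.array(s['R']).T@s['t'])
print(arm.get_obs())
E
```

```text
pics
[[482.67598646   0.         317.05704226]
 [  0.         482.67598646 192.72006512]
 [  0.           0.           1.        ]] [[ 0.01413272 -0.99959823  0.02456938]
 [-0.99629265 -0.01616285 -0.08449687]
 [ 0.08486003 -0.02328413 -0.99612079]] [0.21027785 0.51858662 1.0668592 ] [0.42315853 0.24341609 1.10137318]
[[483.64310155   0.         317.24669336]
 [  0.         483.64310155 207.61158933]
 [  0.           0.           1.        ]] [[ 0.95267723 -0.30384534  0.00917063]
 [-0.13413264 -0.4472494  -0.8842943 ]
 [ 0.27279026  0.84121697 -0.46683989]] [-0.43074645  0.26267857  0.56131909] [ 0.29247372 -0.48558861  0.49828152]
{'t': 0.1, 'q': array([ 1.04019657,  0.62924498,  0.03848033,  1.51825519, -0.02700075,
        0.99626188, -0.01997754]), 'joint_velocities': array([-0.0012325 , -0.00313035,  0.00107309, -0.00283769, -0.00142016,
        0.00095105,  0.00079823]), 'effort': array([ 2.55345578e-03, -5.64536119e+01,  1.23028189e+00, -1.93976837e+01,
        1.12872306e-02,  5.35989529e-03, -1.21603881e-05]), 'position': array([ 0.29113271, -0.58056789,  0.23849137]), 'tool_rot': array([ 9.73116884e-01,  2.30310333e-01, -2.07399448e-04, -7.98745385e-04]), 'contact_force': array([-0.54460812,  0.56245311, -0.38837225]), 'ft_torque': array([ 0.03584675, -0.0142797 ,  0.04088017]), 'width': 1.0002386885785817}
```

View pics/top1.png

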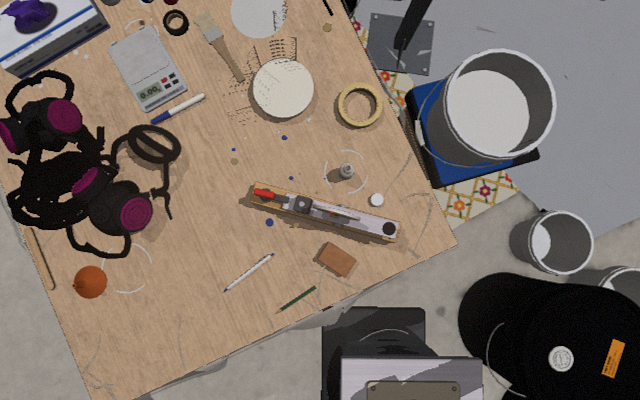

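View pics/side1.png

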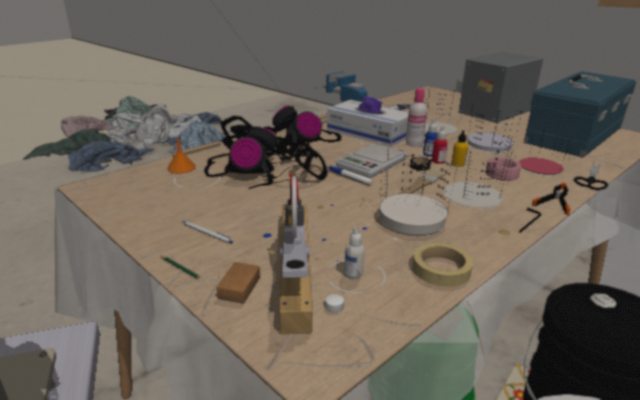

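Top view: red knob at about (265,193), pad at (389,229), dial seen edge-on around (335,212). Side view: looks along the joist, pad at (295,264), dial edge-on. Next I'll measure from the depth maps and colour masks, and zoom in.

Run:
```python
from h import *
L=lambda f:dict(np.load('/tmp/'+f+'.npz'))
a=L('top1.png');b=L('side1.png')
P=cloud(a);im=a['image']
hsv=cv2.cvtColor(im,cv2.COLOR_RGB2HSV)
roi=np.zeros(im.shape[:2],bool);roi[170:250,235:410]=1
red=roi&((hsv[...,0]<6)|(hsv[...,0]>172))&(hsv[...,1]>170)&(hsv[...,2]>90)
v,u=np.nonzero(red);print('red',len(u),u.mean(),v.mean(),np.c_[u,v][::6].tolist())
# pad
blk=roi&(hsv[...,2]<60);blk[:, :375]=0
v,u=np.nonzero(blk);print('pad px',len(u),u.mean(),v.mean(),P[v,u].mean(0))
# joist top outline: points with 35<z<50
m=roi&(P[...,2]>0.036)&(P[...,2]<0.052)
q=P[m];print('joist',len(q));r=cv2.minAreaRect((q[:,:2]*1000).astype(np.float32));print(r)
m=roi&(P[...,2]>0.03)
r=cv2.minAreaRect((P[m][:,:2]*1000).astype(np.float32));print(r, P[m][:,2].max())
ca=cv2.resize(im[175:250,240:410],None,fx=4.7,fy=4.7,interpolation=cv2.INTER_CUBIC)
cb=cv2.resize(b['image'][160:340,210:380],None,fx=3.3,fy=3.3,interpolation=cv2.INTER_CUBIC)
cv2.imwrite('pics/ca.png',ca[:,:,::-1]);cv2.imwrite('pics/cb.png',cb[:,:,::-1])
```

```text
red 125 265.48 193.368 [[255, 189], [254, 190], [260, 190], [254, 191], [260, 191], [266, 191], [256, 192], [262, 192], [268, 192], [255, 193], [261, 193], [267, 193], [273, 193], [261, 194], [267, 194], [273, 194], [264, 195], [270, 195], [265, 196], [271, 196], [272, 197]]
pad px 119 388.43697478991595 228.39495798319328 [0.43647961 0.07107155 0.10236932]
joist 1027
((508.8671569824219, 189.12252807617188), (334.8410949707031, 124.77976989746094), 75.12858581542969)
((493.7562255859375, 197.4154815673828), (334.74102783203125, 148.10787963867188), 85.40779113769531) 1.1013731802121383
```

View pics/ca.png

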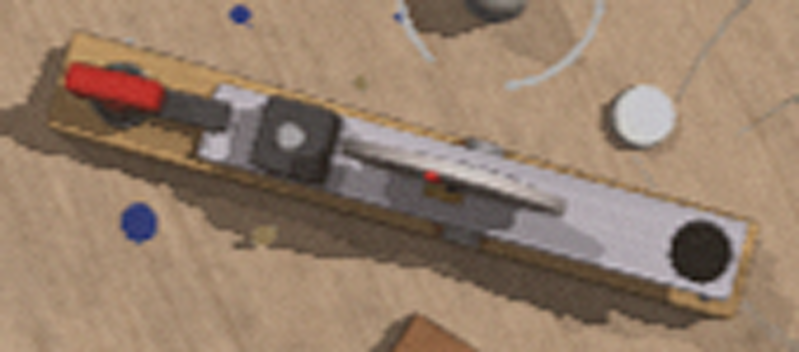

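View pics/cb.png

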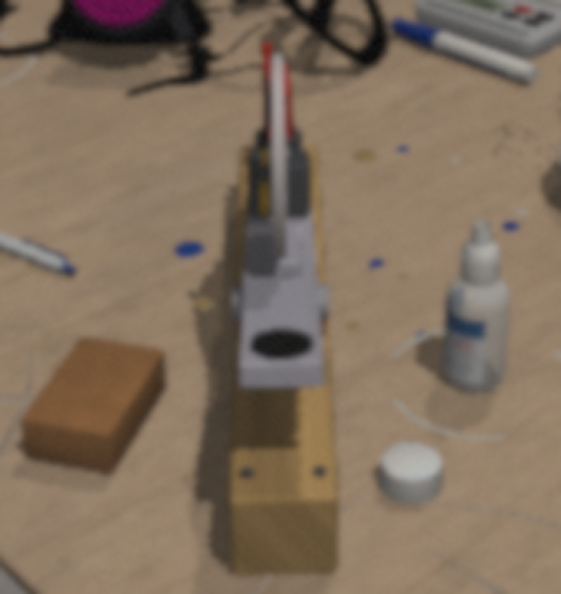

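Top crop: the red bar runs (68,75) to (160,95), nearly along the joist. Its tongue lies over the gauge's heavy end. The red mark is visible at (431,176) on the dial's front, and the pad is at (700,250). The side crop confirms the layout. Next: fit the joist frame and the knob angle.

```bash
cat >> h.py <<'E'
from scipy.spatial.transform import Rotation as Ro
def plan(pos,rot):
    o=arm.get_obs();R=Ro.from_quat(o['tool_rot'])
    print('t',round(o['t'],2),'pos',o['position'].round(4),'F',o['contact_force'].round(1),'w',round(o['width'],3))
    print('shift mm',(R.inv().apply(np.array(pos)-o['position'])*1000).round(1),'turn deg',np.degrees((R.inv()*rot).as_rotvec()).round(2))
def down(yang,tilt=0): # tool y at world angle yang(deg), z down
    y=np.array([np.cos(np.radians(yang)),np.sin(np.radians(yang)),0]);z=np.array([0,0,-1.]);x=np.cross(y,z)
    return Ro.from_matrix(np.c_[x,y,z])
E
python3 - <<'E'
from h import *
a=dict(np.load('/tmp/top1.png.npz'));b=dict(np.load('/tmp/side1.png.npz'))
im=a['image'];hsv=cv2.cvtColor(im,cv2.COLOR_RGB2HSV)
P=cloud(a)
def redmask(im,box):
    f=im.astype(float);m=(f[...,0]-np.maximum(f[...,1],f[...,2]));w=np.zeros_like(m);u0,u1,v0,v1=box
    w[v0:v1,u0:u1]=m[v0:v1,u0:u1];return w
w=redmask(im,(245,280,182,204));m=w>70
v,u=np.nonzero(m);X=np.array([onz(a,i,j,0.106) for i,j in zip(u,v)])
print('knob n',len(u),'depth z',np.percentile(P[m][:,2],[10,50,90]))
r=cv2.minAreaRect((X[:,:2]*1000).astype(np.float32));print('knob rect',r)
c=X[:,:2].mean(0);ev,E=np.linalg.eigh(np.cov(X[:,:2].T));d=E[:,1];d*=np.sign(d[1]);bar=np.degrees(np.arctan2(d[1],d[0]))
pad=onz(a,388.44,228.39,0.103)
# wrist-free refine: pad blob weighted by z
jd=c-pad[:2];yaw=np.degrees(np.arctan2(jd[1],jd[0]))
print('knob c',c,'bar',bar,'pad',pad,'dist',np.linalg.norm(jd),'jy dir',yaw)
print('q',1.35-np.radians(bar-yaw))
ju=jd/np.linalg.norm(jd);jx=np.array([ju[1],-ju[0]])
S=c-0.168*ju;print('stud',S,'pad in joist',(pad[:2]-S)@jx,(pad[:2]-S)@ju,'exp y',-.108*np.cos(.19)+.026*np.sin(.19))
w=redmask(im,(325,340,206,218));w[w<40]=0
v,u=np.nonzero(w);ww=w[v,u];print(np.c_[u,v,ww].tolist());mu=(u*ww).sum()/ww.sum();mv=(v*ww).sum()/ww.sum();print(mu,mv)
print('mark depth',P[v,u])
# dial pts
M=(P[...,2]>0.12)&(P[...,2]<0.25);M[:170]=0;M[250:]=0;M[:,:300]=0;M[:,375:]=0
Q=P[M];L=np.c_[(Q[:,:2]-S)@jx,(Q[:,:2]-S)@ju,Q[:,2]]*1000
print(len(L),L.min(0),L.max(0),np.median(L,0)); print(L[np.argsort(L[:,1])][::6].round(0).tolist())
E
```

```text
knob n 123 depth z [0.10204263 0.10432409 0.10679013]
knob rect ((506.080322265625, 330.0843200683594), (42.06427764892578, 12.24573802947998), 77.878662109375)
knob c [0.50609777 0.33007716] bar 77.88513909728717 pad [0.43647747 0.07116876 0.103     ] dist 0.26810547843385285 jy dir 74.94921952338106
q 1.2987585368615895
stud [0.46247236 0.16784022] pad in joist 8.97465804972243e-18 -0.10010547843385281 exp y -0.10114612612327618
[[331.0, 211.0, 73.0], [332.0, 211.0, 57.0], [330.0, 212.0, 81.0], [331.0, 212.0, 144.0], [332.0, 212.0, 111.0], [333.0, 212.0, 41.0], [331.0, 213.0, 62.0], [332.0, 213.0, 71.0], [333.0, 213.0, 48.0]]
331.48837209302326 212.07412790697674
mark depth [[0.46668508 0.19509633 0.18700239]
 [0.46672009 0.19319062 0.18687681]
 [0.46743995 0.19397921 0.12807282]
 [0.46474928 0.19511888 0.18784861]
 [0.46473827 0.19327029 0.18872465]
 [0.46491978 0.19118429 0.1853768 ]
 [0.46649203 0.19066888 0.10413593]
 [0.42315853 0.24341609 1.10137318]
 [0.46311224 0.19104129 0.18324777]]
240 [ -7.42090456 -34.21677241 121.34534542] [  4.17323411  63.9554126  188.72464912] [ -0
[... 159 characters left out ...]
68.0], [4.0, -16.0, 169.0], [3.0, -13.0, 175.0], [-2.0, -11.0, 132.0], [-0.0, -8.0, 175.0], [1.0, -6.0, 180.0], [2.0, -3.0, 181.0], [3.0, -1.0, 179.0], [-1.0, 2.0, 181.0], [-0.0, 4.0, 181.0], [-2.0, 6.0, 163.0], [3.0, 9.0, 181.0], [-6.0, 11.0, 135.0], [3.0, 13.0, 182.0], [-6.0, 15.0, 155.0], [-5.0, 16.0, 176.0], [-6.0, 17.0, 136.0], [4.0, 19.0, 183.0], [-1.0, 22.0, 183.0], [0.0, 24.0, 180.0], [1.0, 26.0, 182.0], [1.0, 28.0, 181.0], [1.0, 30.0, 179.0], [4.0, 33.0, 177.0], [-2.0, 35.0, 168.0], [-1.0, 37.0, 177.0], [-3.0, 40.0, 152.0], [1.0, 42.0, 175.0], [3.0, 44.0, 173.0], [0.0, 47.0, 171.0], [1.0, 50.0, 171.0], [-2.0, 52.0, 149.0], [0.0, 55.0, 163.0], [-2.0, 59.0, 153.0], [2.0, 61.0, 147.0]]
```

Run:
```python
from h import *
plan([.506,.330,.22],down(-12.1))
```

```text
t 0.1 pos [ 0.2911 -0.5806  0.2385] F [-0.5  0.6 -0.4] w 1.0
shift mm [ 600.2 -717.6   19.7] turn deg [-9.000e-02 -4.000e-02 -5.127e+01]
```

>>> {"api": "apply_moves", "payload": {
  "increments": [
    [37,-45,0,0,0,-3,0],
    [75,-90,0,0,0,-6,0],
    [112,-135,0,0,0,-9,0],
    [150,-180,0,0,0,-12,0],
    [187,-225,0,0,0,-15,0],
    [225,-270,0,0,0,-18,0],
    [262,-315,0,0,0,-22,0],
    [300,-360,0,0,0,-26,0],
    [337,-405,0,0,0,-30,0],
    [375,-450,0,0,0,-34,0]
  ]
}}

```text
t: 1.35
position: [0.425, -0.009, 0.2393]
tool_rot: [0.863, 0.506, 0.0, 0.0]
contact_force: [1.5, -0.3, -0.4]
width: 0.502
```

Run:
```python
from h import *
plan([.506,.330,.22],down(-12.1))
```

```text
t 1.35 pos [ 0.425  -0.009   0.2393] F [ 1.5 -0.3 -0.4] w 0.502
shift mm [335.3 -95.   19.3] turn deg [  0.02   0.   -17.16]
```

>>> {"api": "apply_moves", "payload": {
  "increments": [
    [45,-13,0,0,0,-3,0],
    [92,-26,0,0,0,-6,0],
    [140,-40,5,0,0,-9,0],
    [190,-54,10,0,0,-12,0],
    [240,-68,15,0,0,-14,0],
    [290,-82,19,0,0,-16,0],
    [320,-91,19,0,0,-17.2,0],
    [335,-95,19,0,0,-17.2,0],
    [335,-95,19,0,0,-17.2,0],
    [335,-95,19,0,0,-17.2,0]
  ]
}}

```text
t: 2.6
position: [0.5065, 0.3257, 0.2202]
tool_rot: [0.779, 0.627, -0.001, 0.001]
contact_force: [-0.4, -0.5, -0.4]
width: 0.5
```

Run:
```python
from h import *
plan([.506,.330,.087],down(-12.1))
```

```text
t 2.6 pos [0.5065 0.3257 0.2202] F [-0.4 -0.5 -0.4] w 0.5
shift mm [  4.3  -1.4 133.2] turn deg [ 0.    0.11 -0.19]
```

>>> {"api": "apply_moves", "payload": {
  "increments": [
    [4,-1,30,0,0,0,0],
    [4,-1,60,0,0,0,0],
    [4,-1,90,0,0,0,0],
    [4,-1,115,0,0,0,0],
    [4,-1,128,0,0,0,0],
    [4,-1,133,0,0,0,0],
    [4,-1,133,0,0,0,1],
    [4,-1,133,0,0,0,1],
    [4,-1,133,0,0,0,1],
    [4,-1,133,0,0,0,1]
  ]
}}

```text
t: 3.85
position: [0.5081, 0.3319, 0.0885]
tool_rot: [0.778, 0.628, 0.002, 0.001]
contact_force: [4.7, -3.0, 4.6]
width: 0.15
```

Run:
```python
from h import *
plan([.506,.330,.087],down(-12.1))
print(arm.get_obs()['ft_torque'])
```

```text
t 3.85 pos [0.5081 0.3319 0.0885] F [ 4.7 -3.   4.6] w 0.15
shift mm [-2.3 -1.6  1.5] turn deg [ 0.17 -0.09 -0.11]
[-0.35008729 -0.78758215  0.0436685 ]
```

>>> {"api": "apply_moves", "payload": {
  "increments": [
    [1,1.5,0,0,0,-6,1],
    [1,1.5,0,0,0,-14,1],
    [1,1.5,0,0,0,-22,1],
    [1,1.5,0,0,0,-31,1],
    [1,1.5,0,0,0,-40,1],
    [1,1.5,0,0,0,-49,1],
    [1,1.5,0,0,0,-58,1],
    [1,1.5,0,0,0,-66,1],
    [1,1.5,0,0,0,-73,1],
    [1,1.5,0,0,0,-77,1]
  ]
}}

```text
t: 5.1
position: [0.5079, 0.3316, 0.0884]
tool_rot: [0.218, 0.976, -0.001, 0.0]
contact_force: [0.5, -4.0, 9.2]
width: 0.151
```

Run:
```python
from h import *
plan([.506,.330,.087],down(-12.1+74.4))
print(arm.get_obs()['ft_torque'])
```

```text
t 5.1 pos [0.5079 0.3316 0.0884] F [ 0.5 -4.   9.2] w 0.151
shift mm [ 1.  -2.3  1.4] turn deg [-0.1   0.04  2.51]
[-0.7970656  -0.00200226 -1.2551807 ]
```

>>> {"api": "apply_moves", "payload": {
  "increments": [
    [0,0,0,0,0,0,0],
    [0,0,0,0,0,0,0],
    [0,0,0,0,0,0,0],
    [0,0,0,0,0,0,0],
    [0,0,-15,0,0,0,0],
    [0,0,-45,0,0,0,0],
    [0,0,-80,0,0,0,0],
    [0,0,-115,0,0,0,0.5],
    [0,0,-135,0,0,0,1],
    [0,0,-140,0,0,0,1]
  ]
}}

```text
t: 6.35
position: [0.5085, 0.3334, 0.2296]
tool_rot: [0.218, 0.976, 0.001, 0.001]
contact_force: [0.3, -0.3, -0.4]
width: 0.003
```

Run:
```python
from h import *
plan([.433,.060,.20],down(-15))
s=shot('top','top2.png');
im=s['image'];f=im.astype(float);w=f[...,0]-np.maximum(f[...,1],f[...,2]);cv2.imwrite('pics/c2.png',cv2.resize(im[170:250,230:410],None,fx=4,fy=4,interpolation=cv2.INTER_CUBIC)[:,:,::-1])
```

```text
t 6.35 pos [0.5085 0.3334 0.2296] F [ 0.3 -0.3 -0.4] w 0.003
shift mm [ -47.9 -279.6   28.9] turn deg [ 2.200e-01 -4.000e-02  7.983e+01]
```

View pics/c2.png

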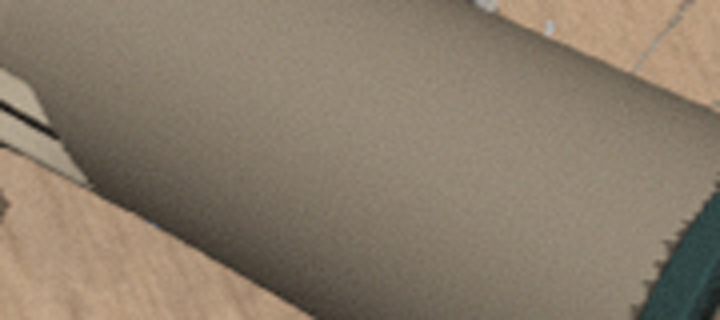

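The arm is in the way of the top camera, so c2 shows only a link. I'll move to above the pad, leaning the hand away from the dial, and check the knob from there.

```bash
cat >> h.py <<'E'
ju=np.array([.2596,.9657,0]);jx=np.array([.9657,-.2596,0]);ST=np.array([.4645,.1695,.058])
def tilt(deg): # tool y along jx, z down leaning tip toward +ju
    c,s=np.cos(np.radians(deg)),np.sin(np.radians(deg));y=jx/np.linalg.norm(jx);z=np.array([0,0,-c])+s*ju/np.linalg.norm(ju);return Ro.from_matrix(np.c_[np.cross(y,z),y,z])
def tipgoal(yj,ztip,deg):
    R=tilt(deg);return ST*[1,1,0]+yj*ju+[0,0,ztip]-R.apply([0,0,.008]),R
E
python3 - <<'E'
from h import *
plan(*tipgoal(-.112,.20,12))
E
```

```text
t 6.4 pos [0.5084 0.333  0.2291] F [ 0.8  0.8 -0.6] w -0.006
shift mm [ -49.8 -278.6   20.8] turn deg [-8.2   9.98 79.58]
```

>>> {"api": "apply_moves", "payload": {
  "increments": [
    [-5,-28,0,-0.8,1,8,1],
    [-10,-60,0,-1.6,2,16,1],
    [-15,-95,0,-2.5,3,25,1],
    [-22,-130,0,-3.4,4.1,34,1],
    [-29,-165,0,-4.3,5.2,43,1],
    [-36,-200,0,-5.2,6.3,52,1],
    [-43,-235,5,-6.2,7.5,61,1],
    [-48,-265,12,-7.2,8.7,70,1],
    [-50,-279,20,-8,9.7,77,1],
    [-50,-279,21,-8.2,10,79.6,1]
  ]
}}

```text
t: 7.65
position: [0.4333, 0.0575, 0.2054]
tool_rot: [0.791, 0.603, 0.081, -0.065]
contact_force: [0.0, 0.6, 0.3]
width: 0.008
```

Run:
```python
from h import *
plan(*tipgoal(-.112,.115,12))
s=shot('top','top3.png');b=shot('side','side3.png')
A=cv2.resize(s['image'][150:270,230:430],None,fx=4,fy=4,interpolation=cv2.INTER_CUBIC)
cv2.imwrite('pics/c3.png',A[:,:,::-1])
```

```text
t 7.65 pos [0.4333 0.0575 0.2054] F [0.  0.6 0.3] w 0.008
shift mm [-14.4   1.4  81.3] turn deg [-0.23  0.15 -0.3 ]
```

View pics/c3.png

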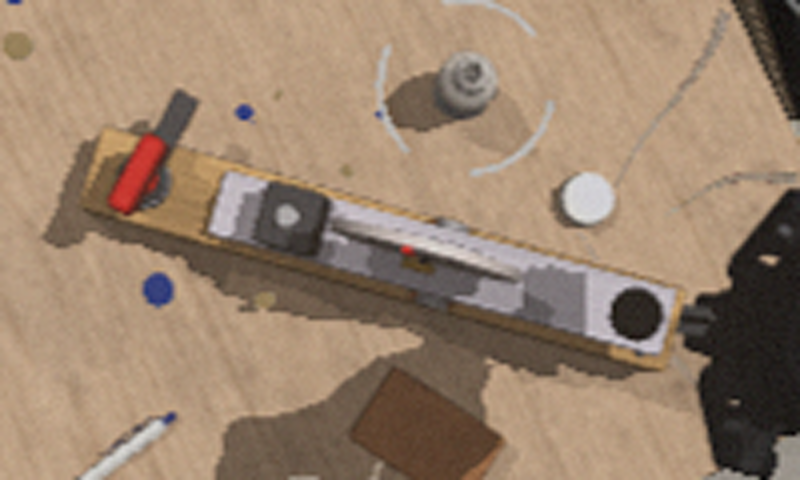

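Knob: bar and tongue now swing across the joist and clear of the gauge, bar from (125,205) to (155,140) in the crop. The dial and red mark (407,250) are visible and not blocked. Next I'll measure the knob angle and the mark.

```bash
cat > meas.py <<'E'
from h import *
from scipy.optimize import brentq
def go(n=6,theta=None,markbox=(322,345,202,222),name='top'):
    fs=[shot(name) for _ in range(n)];s=fs[0];im=np.mean([f['image'].astype(float) for f in fs],0)
    np.save('/tmp/avg_%s.npy'%name,im)
    w=im[...,0]-np.maximum(im[...,1],im[...,2])
    # knob
    k=np.zeros_like(w);k[175:210,240:285]=w[175:210,240:285];k[k<50]=0
    v,u=np.nonzero(k);X=np.array([onz(s,i,j,.106)[:2] for i,j in zip(u,v)]);ww=k[v,u];kc=(X*ww[:,None]).sum(0)/ww.sum()
    ev,E=np.linalg.eigh(np.cov(X.T,aweights=ww));d=E[:,1];bar=np.degrees(np.arctan2(d[1],d[0]))%180
    # mark
    u0,u1,v0,v1=markbox;k=np.zeros_like(w);k[v0:v1,u0:u1]=w[v0:v1,u0:u1];k[k<35]=0
    v,u=np.nonzero(k);ww=k[v,u];mu_,mv=(u*ww).sum()/ww.sum(),(v*ww).sum()/ww.sum()
    return fs,s,im,kc,bar,(mu_,mv)
E
python3 - <<'E'
from meas import *
fs,s,im,kc,bar,mk=go()
yaw=74.95
print('knob',kc,'bar',bar,'q',1.35-np.radians(bar-yaw),'mark px',mk)
g=im.max(2);pm=np.zeros_like(g);pm[218:238,378:398]=np.clip(110-g,0,None)[218:238,378:398]
v,u=np.nonzero(pm);w=pm[v,u];pu,pv=(u*w).sum()/w.sum(),(v*w).sum()/w.sum()
pad=onz(s,pu,pv,.104)[:2];J=ju[:2];X0=jx[:2]
print('pad',pad,pu,pv,'along',pad@J*1000,'knob along',kc@J*1000)
ys_p=pad@J*1000+101.15; ys_k=kc@J*1000-168
# dial from depth, averaged
P=np.mean([cloud(f) for f in fs],0) ;Y=P[...,:2]@J*1000;XX=P[...,:2]@X0*1000;Z=P[...,2]*1000
Z1=cloud(fs[0])[...,2]*1000
M=(Z>110)&(Z<200);M[:195]=0;M[230:]=0;M[:,300:305]=0;M[:,:300]=0;M[:,370:]=0
print('dial depth',Y[M].min(),Y[M].max(),(Y[M].min()+Y[M].max())/2-14.54)
m=onz(s,*mk,.180);ym=m[:2]@J*1000
print('ys pad,knob',ys_p,ys_k,'ym',ym)
for ys in(ys_p,ys_k): print('mu',.19+np.arcsin((14.54-(ym-ys))/47))
# dial rim outline crop, big
A=cv2.resize(im[196:232,300:368].clip(0,255).astype(np.uint8),None,fx=11.5,fy=11.5,interpolation=cv2.INTER_CUBIC);cv2.imwrite('pics/c4.png',A[:,:,::-1])
E
```

```text
knob [0.50585506 0.33000028] bar 152.98192728940208 q -0.011914052876880188 mark px (np.float64(331.0642617449664), np.float64(209.88926174496643))
pad [0.43647619 0.07149703] 388.36501975896044 228.3830682421407 along 182.35390595230254 knob along 450.001243293911
dial depth 247.98699028713997 346.09388199272047 282.5004361399302
ys pad,knob 283.50390595230255 282.001243293911 ym 309.742347746969
mu -0.061547461297111694
mu -0.09470523334649444
```

View pics/c4.png

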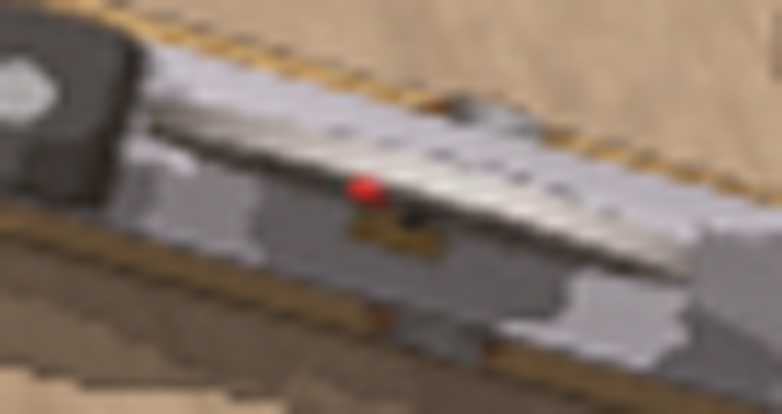

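c4: the mark is at about (331.9,212.5) in full-image pixels. A black spot, maybe the needle, is at (335.5,214.7). The mark centroid was contaminated by brown wood, so I'll redo it in a tight box and project the expected needle points to compare.

Run:
```python
from h import *
s=dict(np.load('/tmp/top.npz'));im=np.load('/tmp/avg_top.npy');J=ju[:2]
w=im[...,0]-np.maximum(im[...,1],im[...,2])
print(w[207:218,326:338].round(0).astype(int))
k=np.zeros_like(w);k[209:216,328:336]=np.clip(w-35,0,None)[209:216,328:336];v,u=np.nonzero(k);ww=k[v,u];mk=(u*ww).sum()/ww.sum(),(v*ww).sum()/ww.sum()
ym=onz(s,*mk,.180)[:2]@J*1000
print(mk,ym,[.19+np.arcsin((14.54-(ym-ys))/47) for ys in(282.,282.5,283.5)])
st=np.array([.4625,.1678])  # camera-frame stud
st=st+J*(282.6/1000-st@J)
th=-.19
def W(x,y,z): 
    c,s_=np.cos(th),np.sin(th);p=st+jx[:2]*x/1000+J*(c*y-s_*z)/1000
    return np.array([*p,.058+(s_*y+c*z)/1000])
for x in(-3,-5,-8): 
    hub=W(x,0,77);print(x,'hub',proj(s,hub),'tip',proj(s,hub+[0,0,.044]), 'mark-.08',proj(s,W(x,47*.08,77+47)), 'mark 0',proj(s,W(x,0,124)),'rim ends',proj(s,W(x,50,77)),proj(s,W(x,-50,77)))
print(im[206:222,326:342].mean(2).round(0).astype(int))
```

```text
[[ 11  10  10   6   3   0   0   0   0   2   1   2]
 [ 12  12  12  12  12  10   9   6   3   2   2   1]
 [ 12  12  12  12  12  11  12  12  10   8   7   6]
 [  8   9  10  12  10   8   8  10  10  10   8   7]
 [  8   7   6   6  39  77  60  22   9   9   8   7]
 [  7   8   7   4  88 152 117  44   8   8  11   9]
 [  7   6   6   4  26  64  74  50  10   6   7   6]
 [  6   6   5   4   6  11  20  21  14   7   6   7]
 [  5   6   6   7  12  16  18  19  15   7   9  11]
 [  6   6   6   6  12  16  19  22  22  19  20  18]
 [  5   6   5   6   7   7   8  13  17  18  21  19]]
(np.float64(331.3287671232876), np.float64(212.03102336825137)) 308.14634267285726 [np.float64(-0.059524755594078355), np.float64(-0.04856155347131838), np.float64(-0.026721081519816448)]
-3 hub [335.53489523 213.91875596] tip [336.97453255 212.9831935 ] mark-.08 [330.70744887 211.14966091] mark 0 [332.58412325 211.6619907 ] rim ends [311.94520606 207.46487867] [359.58602431 220.49887809]
-5 hub [335.26604063 214.87726285] tip [336.69321039 213.98694779] mark-.08 [330.42449226 212.15463567] mark 0 [332.30130818 212.66783179] rim end
[... 632 characters left out ...]
 210 206 206 207 202 197 200]
 [ 72  65  60  58  80  99  98  90 104 126 153 195 212 211 208 207]
 [ 89  88  83  78  69  64  59  55  61  62  72  95 117 151 183 198]
 [ 91  93  91  93  80  60  60  62  59  45  40  48  55  69  90 106]
 [ 93  92  93  89  73  62  64  67  58  37  39  55  61  62  60  57]
 [ 94  92  92  85  73  60  62  67  70  63  63  60  61  74  71  66]
 [ 93  92  92  90  89  85  83  71  60  60  63  62  67  80  90  86]
 [ 91  91  93  91  93  93  92  88  84  81  75  70  78  92  91  91]
 [ 96  96  94  94  92  91  92  93  93  92  90  86  88  92  90  89]
 [ 71  78  87  96  96  96  93  92  93  92  92  90  92  91  90  90]
 [ 75  77  76  75  75  79  92  98  96  95  93  93  90  91  92  91]]
```

Run:
```python
from h import *
plan(*tipgoal(-.102,.110,12));plan(*tipgoal(-.102,.081,12))
```

```text
t 8.05 pos [0.4348 0.0596 0.2065] F [ 0.1 -0.6  0.2] w 0.005
shift mm [-8.3  0.3 88.9] turn deg [-0.11  0.07  0.07]
t 8.05 pos [0.4348 0.0596 0.2065] F [ 0.1 -0.6  0.2] w 0.005
shift mm [-14.3   0.3 117.2] turn deg [-0.11  0.07  0.07]
```

>>> {"api": "apply_moves", "payload": {
  "increments": [
    [-3,0,30,0,0,0,1],
    [-6,0,60,0,0,0,1],
    [-8,0,80,0,0,0,1],
    [-8.3,0,88,0,0,0,1],
    [-9.5,0,94,0,0,0,1],
    [-10.7,0,100,0,0,0,1],
    [-12,0,106,0,0,0,1],
    [-13.3,0,112,0,0,0,1],
    [-14.3,0,117,0,0,0,1],
    [-14.3,0,117,0,0,0,1]
  ]
}}

```text
t: 9.3
position: [0.437, 0.0686, 0.0887]
tool_rot: [0.79, 0.605, 0.082, -0.064]
contact_force: [0.1, -1.4, 1.9]
width: -0.003
```

>>> {"api": "apply_moves", "payload": {
  "increments": [
    [0,0,0,0,0,0,1],
    [0,0,0,0,0,0,1],
    [0,0,0,0,0,0,1],
    [0,0,0,0,0,0,1],
    [0,0,0,0,0,0,1],
    [0,0,0,0,0,0,1],
    [0,0,0,0,0,0,1],
    [0,0,0,0,0,0,1],
    [0,0,0,0,0,0,1],
    [0,0,0,0,0,0,1]
  ]
}}

```text
t: 10.55
position: [0.437, 0.0687, 0.0889]
tool_rot: [0.789, 0.605, 0.082, -0.064]
contact_force: [1.0, -2.0, 1.8]
width: -0.001
```

Run:
```python
from meas import *
plan(*tipgoal(-.102,.081,12))
fs,s,im,kc,bar,mk=go(8)
shot('side','side5.png')
A=cv2.resize(im[196:240,300:400].clip(0,255).astype(np.uint8),None,fx=8,fy=8,interpolation=cv2.INTER_CUBIC);cv2.imwrite('pics/c5.png',A[:,:,::-1])
```

```text
t 10.55 pos [0.437  0.0687 0.0889] F [ 1.  -2.   1.8] w -0.001
shift mm [0.8 0.4 0.2] turn deg [-0.11  0.08 -0.04]
```

View pics/c5.png

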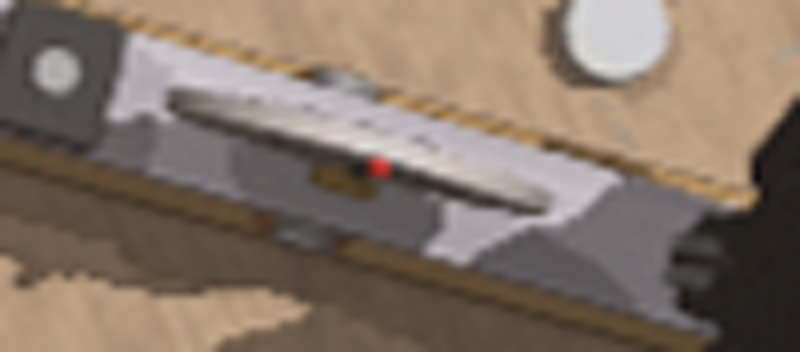

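c5: the pad is pressed and the gauge is about level. The mark is at about (347.4,216.9) and the dial's ends at (321,208.5) and (369,222). Now the numbers.

```bash
cat > est.py <<'E'
from h import *
from scipy.optimize import brentq
J=ju[:2]
def markpx(im,c):
    w=im[...,0]-np.maximum(im[...,1],im[...,2]);k=np.zeros_like(w);u,v=map(int,c)
    b=np.s_[v-4:v+5,u-4:u+5];k[b]=np.clip(w-35,0,None)[b];v,u=np.nonzero(k);ww=k[v,u];return (u*ww).sum()/ww.sum(),(v*ww).sum()/ww.sum()
def ym(s,mk,z): return onz(s,*mk,z)[:2]@J*1000
E
python3 - <<'E'
from est import *
s=dict(np.load('/tmp/top.npz'));im=np.load('/tmp/avg_top.npy')
mk=markpx(im,(347,217));y1=ym(s,mk,.182);y0=308.146
print(mk,y1)
for mu in(-.08,-.05,-.02):
    f=lambda th,t0=-.19:-(77*(np.sin(th)-np.sin(t0))+47*(np.sin(mu+th)-np.sin(mu+t0)))-(y1-y0)
    th=brentq(f,-.19,.19);print(mu,'theta',th,'ys',y1+77*np.sin(th)+47*np.sin(mu+th))
st=np.array([.4625,.1678]);
for th in(.045,.055):
  for ys in (282,283):
    sb=st+J*(ys/1000-st@J);h=sb-J*.077*np.sin(th)+jx[:2]*-.005
    print(th,ys,'hub',proj(s,np.array([*h,.135])),'tip',proj(s,np.array([*h,.179])),'vertical 47',proj(s,np.array([*h,.182])))
print(im[210:224,336:352].mean(2).round(0).astype(int));w=im[...,0]-np.maximum(im[...,1],im[...,2]);print(w[212:222,342:353].astype(int))
# dial outline by depth along joist
P=cloud(s);Z=P[...,2];
M=(Z>.115)&(Z<.2);M[:200]=0;M[228:]=0;M[:,:312]=0;M[:,376:]=0
Y=P[...,:2]@J*1000;print(np.sort(Y[M])[[0,1,2,3,-4,-3,-2,-1]],Z[M].max())
E
```

```text
(np.float64(346.98035547240414), np.float64(216.47365138758965)) 277.197445326855
-0.08 theta 0.06155633770479315 ys 281.0674875624344
-0.05 theta 0.06118827997692174 ys 282.43184164474224
-0.02 theta 0.060905156327329124 ys 283.80624979404274
0.045 282 hub [344.23712285 217.39646794] tip [346.09220063 216.62439749] vertical 47 [346.22511648 216.56907884]
0.045 283 hub [343.75727486 217.25963055] tip [345.58957886 216.4810651 ] vertical 47 [345.72086298 216.42528109]
0.055 282 hub [344.60614221 217.50170053] tip [346.47873377 216.73462495] vertical 47 [346.61290447 216.67966418]
0.055 283 hub [344.12629456 217.36486323] tip [345.97611238 216.59129267] vertical 47 [346.10865136 216.53586653]
[[178 180 180 176 170 177 186 194 194 192 190 189 186 184 183 180]
 [184 187 190 188 189 193 199 192 172 153 170 192 190 188 186 187]
 [166 185 196 196 197 200 199 198 197 193 186 177 176 184 192 190]
 [ 81  95 113 144 176 195 206 205 204 204 203 199 198 200 195 173]
 [ 58  57  59  73  82 100 123 151 195 211 208 206 206 204 203 198]
 [ 78  65  61  61  58  61  60  68  95 110 131 162 194 209 207 205
[... 436 characters left out ...]
2  92  93  92  91  92  93  91  92]
 [ 71  72  77  88  98  98  98  94  93  93  92  91  91  93  90  91]]
[[ 11  10   9   7   7   7   3   1   1   1   0]
 [ 11  10   9   8   6   6   6   6   5   3   1]
 [  9  10   9   5   4   3   4   6   7   7   5]
 [  6   6   6  10  34  37  13   5   7   8   8]
 [ 10   8   4  18  98 134  77   2   8  10  10]
 [ 15  10   3  12  78 127  91   2   6   8   8]
 [ 19  17  12  12  21  31  23   3   7   6   7]
 [ 19  21  17  16  14   6   3   4   6   6   6]
 [  8   9  13  16  12   6   3   5   5   4   5]
 [  5   5   6   8   5   5   3   4   3   4   5]]
[230.17575981 231.65601681 232.43814752 233.40437687 328.01413382
 328.52839112 329.07681868 347.24538885] 0.19254283690138868
```

Run:
```python
from est import *
st=np.array([.4625,.1678])
for f in('top1.png','top3.png'):
    s=dict(np.load('/tmp/%s.npz'%f));P=cloud(s);Z=P[...,2].astype(np.float32)
    sb=st+J*(.2825-st@J);R={}
    for end,y0 in(('k',200),('p',-135)):
        out=[]
        for x in np.arange(-21,21.5,1.5):
            ys=np.arange(y0-12,y0+12.1,.25)
            uv=np.array([proj(s,np.array([*(sb+jx[:2]*x/1000+J*y/1000),.045])) for y in ys]).astype(np.float32)
            z=cv2.remap(Z,uv[None,:,0],uv[None,:,1],cv2.INTER_NEAREST)[0]
            m=(z>.022)&(z<.2)
            out.append(m.mean()*24.25)
        out=np.array(out); e=(y0-12-.125+out) if end=='k' else (y0+12.125-out)
        R[end]=np.median(e),e.mean(),e.std();
    print(f,R,'ys',282.5+(R['k'][1]+R['p'][1])/2-32.5)
    # image gradient at ends + stud, using gray
s=dict(np.load('/tmp/top.npz'));im=np.load('/tmp/avg_top.npy').astype(np.float32);sb=st+J*(.2825-st@J)
for x in(-22.5,-21.5,-20.5,20.5,21.5,22.5):
    ys=np.arange(-16,17,1.);uv=np.array([proj(s,np.array([*(sb+jx[:2]*x/1000+J*y/1000),.062])) for y in ys]).astype(np.float32)
    c=cv2.remap(im,uv[None,:,0],uv[None,:,1],cv2.INTER_LINEAR)[0]
    sat=c[:,0]-c[:,2];print(x,sat.round(0).astype(int).tolist())
```

```text
top1.png {'k': (np.float64(199.375), np.float64(199.2198275862069), np.float64(0.6311381109559699)), 'p': (np.float64(-134.625), np.float64(-134.4698275862069), np.float64(0.8595653299664782))} ys 282.375
top3.png {'k': (np.float64(199.375), np.float64(199.2198275862069), np.float64(0.6311381109559699)), 'p': (np.float64(-134.375), np.float64(-134.29741379310346), np.float64(0.6794503619047597))} ys 282.46120689655174
-22.5 [39, 39, 38, 37, 37, 36, 35, 30, 22, 18, 13, 10, 9, 8, 9, 9, 9, 9, 9, 9, 8, 7, 6, 7, 10, 17, 25, 29, 33, 36, 37, 38, 38]
-21.5 [42, 42, 42, 42, 41, 39, 36, 30, 22, 15, 10, 6, 5, 5, 6, 7, 7, 7, 6, 5, 5, 5, 5, 8, 11, 18, 26, 32, 36, 38, 38, 39, 40]
-20.5 [45, 44, 43, 42, 40, 38, 36, 31, 22, 14, 10, 6, 6, 6, 6, 6, 6, 6, 6, 6, 6, 6, 6, 9, 12, 19, 28, 36, 38, 39, 39, 39, 41]
20.5 [62, 59, 60, 63, 66, 66, 55, 39, 24, 10, 7, 4, 4, 5, 4, 4, 3, 3, 3, 4, 4, 4, 5, 6, 9, 15, 23, 36, 46, 57, 56, 54, 53]
21.5 [73, 77, 85, 81, 73, 66, 52, 40, 27, 15, 9, 7, 5, 5, 5, 4, 4, 4, 5, 5, 6, 6, 6, 7, 14, 22, 34, 45, 53, 61, 66, 68, 73]
22.5 [72, 71, 69, 66, 60, 57, 48, 40, 31, 21, 14, 10, 6, 6, 5, 6, 7, 7, 8, 8, 8, 8, 8, 9, 17, 25, 34, 45, 54, 64, 73, 73, 72]
```

Run:
```python
from est import *
st=np.array([.4625,.1678]);sb=st+J*(.2828-st@J)
def slope(P):
    Q=P.reshape(-1,3);x=(Q[:,:2]-sb)@jx[:2]*1000;y=(Q[:,:2]-sb)@J*1000;z=Q[:,2]*1000
    m=(((x>8)&(x<16))|((x<-9)&(x>-16)))&(y>-88)&(y<45)&(z>55)&(z<110)
    x,y,z=x[m],y[m],z[m]
    for _ in range(6):
        c=np.polyfit(y,z,1);r=z-np.polyval(c,y);k=abs(r)<max(2*np.median(abs(r))*1.5,1);x,y,z=x[k],y[k],z[k]
    return np.arctan(c[0]),np.polyval(c,0)-58,len(x),r.std(),y.min(),y.max()
for f in('top1.png','top3.png','top'):
    s=dict(np.load('/tmp/%s.npz'%f));print(f,slope(cloud(s)))
for f in('side1.png','side5.png'):
    s=dict(np.load('/tmp/%s.npz'%f));print(f,slope(cloud(s)))
```

```text
top1.png (np.float64(-0.19265527971440058), np.float64(22.12368182407188), 377, np.float64(1.5717542286117758), np.float64(-87.99108162837447), np.float64(44.60353133252501))
top3.png (np.float64(-0.1876192974948169), np.float64(22.16654007729214), 369, np.float64(1.6407778678162652), np.float64(-87.89930696043753), np.float64(44.8688650563099))
top (np.float64(0.04086990144775023), np.float64(21.735436901708454), 348, np.float64(1.5231273852881686), np.float64(-87.45673806254716), np.float64(44.801334081486914))
side1.png (np.float64(-0.18967135974680727), np.float64(25.022084721435462), 206, np.float64(0.4203426988720533), np.float64(-87.47475887465974), np.float64(44.39995659473248))
side5.png (np.float64(0.055504976398584496), np.float64(24.713308346096355), 16, np.float64(0.5007081419041035), np.float64(-87.92327285234092), np.float64(-61.641771197581186))
```

```bash
cat >> est.py <<'E'
st=np.array([.4625,.1678]);sb=st+J*(.2828-st@J)
def slope(P,side=0,ymax=45):
    Q=P.reshape(-1,3);x=(Q[:,:2]-sb)@jx[:2]*1000;y=(Q[:,:2]-sb)@J*1000;z=Q[:,2]*1000
    m=((x>8)&(x<16)&(side>=0))|((x<-9)&(x>-16)&(side<=0));m&=(y>-85)&(y<ymax)&(z>55)&(z<110)
    y,z=y[m],z[m]
    for _ in range(8):
        c=np.polyfit(y,z,1);r=z-np.polyval(c,y);k=abs(r)<max(3*np.median(abs(r)),1);y,z=y[k],z[k]
    return np.arctan(c[0]).round(4),(np.polyval(c,0)-58).round(2),len(y)
def cw(P):
    Q=P.reshape(-1,3);x=(Q[:,:2]-sb)@jx[:2]*1000;y=(Q[:,:2]-sb)@J*1000;z=Q[:,2]*1000
    m=(abs(x)<12)&(y>70)&(y<100)&(z>70)&(z<130);z=z[m];z=z[abs(z-np.median(z))<6];return y[m].mean().round(1),z.mean().round(2),len(z)
E
python3 - <<'E'
from est import *
S=[shot('top') for _ in range(8)];im=np.mean([s['image'].astype(float) for s in S],0);mk=markpx(im,(347,217));print(mk,ym(S[0],mk,.182));np.save('/tmp/avg_top.npy',im)
old=[dict(np.load('/tmp/%s.npz'%f)) for f in('top1.png','top3.png')]
for s in old+S:
    P=cloud(s);print([slope(P,k) for k in(-1,0,1)],slope(P,1,20),cw(P))
E
```

```text
(np.float64(346.97872340425533), np.float64(216.47246558197747)) 277.2010502368645
[(np.float64(-0.196), np.float64(22.11), 189), (np.float64(-0.1929), np.float64(22.12), 367), (np.float64(-0.1905), np.float64(22.18), 176)] (np.float64(-0.1896), np.float64(22.23), 150) (np.float64(85.0), np.float64(94.95), 163)
[(np.float64(-0.1837), np.float64(22.07), 185), (np.float64(-0.1886), np.float64(22.17), 361), (np.float64(-0.1905), np.float64(22.21), 165)] (np.float64(-0.1852), np.float64(22.56), 133) (np.float64(85.0), np.float64(94.83), 159)
[(np.float64(0.0348), np.float64(21.61), 192), (np.float64(0.0375), np.float64(21.78), 355), (np.float64(0.0415), np.float64(21.99), 164)] (np.float64(0.0477), np.float64(22.12), 117) (np.float64(84.7), np.float64(113.82), 119)
[(np.float64(0.0439), np.float64(21.8), 183), (np.float64(0.0431), np.float64(22.01), 347), (np.float64(0.0421), np.float64(22.17), 163)] (np.float64(0.0397), np.float64(22.04), 131) (np.float64(84.7), np.float64(113.7), 119)
[(np.float64(0.0484), np.float64(22.13), 182), (np.float64(0.0446), np.float64(22.08), 344), (np.float
[... 562 characters left out ...]
at64(113.61), 120)
[(np.float64(0.0385), np.float64(21.76), 196), (np.float64(0.0429), np.float64(21.95), 356), (np.float64(0.0464), np.float64(22.13), 163)] (np.float64(0.0422), np.float64(21.98), 132) (np.float64(84.6), np.float64(113.65), 122)
[(np.float64(0.0329), np.float64(21.71), 190), (np.float64(0.0336), np.float64(21.68), 315), (np.float64(0.0304), np.float64(21.46), 138)] (np.float64(0.0331), np.float64(21.64), 109) (np.float64(84.7), np.float64(113.71), 120)
[(np.float64(0.0451), np.float64(22.12), 168), (np.float64(0.041), np.float64(22.09), 331), (np.float64(0.037), np.float64(21.99), 158)] (np.float64(0.0358), np.float64(21.93), 125) (np.float64(84.7), np.float64(113.53), 120)
```

The depth slope says θ≈0.042, while the mark position seems to be slightly past plumb. I'll ease off toward level and measure close to the null, where scale errors vanish.

>>> {"api": "apply_moves", "payload": {
  "increments": [
    [0.2,0,-1,0,0,0,1],
    [0.4,0,-2,0,0,0,1],
    [0.6,0,-3,0,0,0,1],
    [0.7,0,-3.4,0,0,0,1],
    [0.7,0,-3.4,0,0,0,1],
    [0.7,0,-3.4,0,0,0,1],
    [0.7,0,-3.4,0,0,0,1],
    [0.7,0,-3.4,0,0,0,1],
    [0.7,0,-3.4,0,0,0,1],
    [0.7,0,-3.4,0,0,0,1]
  ]
}}

```text
t: 12.65
position: [0.4369, 0.0687, 0.0924]
tool_rot: [0.789, 0.605, 0.082, -0.064]
contact_force: [0.7, -0.0, 1.3]
width: -0.005
```

```bash
cat > step.py <<'E'
from est import *
S=[shot('top') for _ in range(8)];im=np.mean([s['image'].astype(float) for s in S],0);np.save('/tmp/avg_top.npy',im)
w=im[...,0]-np.maximum(im[...,1],im[...,2]);q=w.copy();q[:,:322]=0;q[:,360:]=0;q[:204]=0;q[228:]=0
v,u=np.unravel_index(q.argmax(),q.shape);mk=markpx(im,(u,v));y=ym(S[0],mk,.182)
a=np.array([slope(cloud(s)) for s in S]);c=np.array([cw(cloud(s)) for s in S]).mean(0);th=a[:,0].mean();tc=np.arctan((c[1]-58-52.3)/c[0])
o=arm.get_obs();print('t',o['t'],o['position'].round(4),o['contact_force'].round(2));print('mark',np.round(mk,2),'y',y.round(2),'theta slope',th,'cw',tc)
for t in(th,tc): print('  mark lean mu+theta:',[(ys,round((ys-77*np.sin(t)-y)/47,4)) for ys in(282.4,282.8,283.2)])
print(im[v-5:v+6,u-8:u+9].mean(2).astype(int));print(u-8,v-5)
print(w[v-5:v+6,u-8:u+9].astype(int))
E
python3 step.py
```

```text
t 13.05 [0.437  0.0687 0.0924] [0.2  1.15 1.03]
mark [344.82 215.8 ] y 281.52 theta slope 0.011137500000000002 cw 0.007289535231931104
  mark lean mu+theta: [(282.4, np.float64(0.0005)), (282.8, np.float64(0.009)), (283.2, np.float64(0.0175))]
  mark lean mu+theta: [(282.4, np.float64(0.0068)), (282.8, np.float64(0.0153)), (283.2, np.float64(0.0238))]
[[190 193 192 192 196 197 193 172 152 170 192 189 186 185 185 182 181]
 [186 200 200 200 200 201 199 197 193 177 162 175 183 190 188 188 185]
 [101 120 146 180 196 206 206 204 204 199 195 199 199 194 170 149 167]
 [ 58  51  66  89 100 119 150 193 209 208 206 205 203 201 197 192 194]
 [ 65  59  59  60  60  64  72 112 139 160 182 198 208 206 204 202 200]
 [ 83  66  60  62  61  52  51  79  99  94  84 102 125 151 191 206 200]
 [ 81  59  61  62  58  40  35  48  61  57  55  59  56  63  91 109 145]
 [ 82  57  59  65  65  65  63  59  56  68  72  67  56  54  53  46  59]
 [ 92  88  83  70  58  58  65  62  66  85  90  90  84  75  67  60  56]
 [ 93  95  92  91  87  82  75  66  66  85  92  94  93  90  89  89  85]
 [ 95  92  92  94  92  94  91  88  88  91  92  92  91  93  92  93  92]]
337 211
[[ 11  11  11  11   9   9   8   3   1   1   0   0   0   1   0   1   1]
 [ 12  11  12  11  11  10   9   7   7   7   7   3   1   1   1   1   0]
 [  8   9  11  12  11   9   8   7   5   6   6   5   6   6   4   2   1]
 [  7   7   9   9   8   8   7   3   0   3   4   6   7   7   7   7   5]
 [  8   8   6   5   6   5  12  69  97  47   6   8   8   8   9   9  11]
 [  8  11  11  12  12   7  35 123 150  80   3   7   8  10  11  12  11]
 [  9  16  19  18  14   8  13  43  58  33   3   6   8   7   9  10  11]
 [  8  17  19  21  21  19  18  15  12   8   7   6   6   7   7   6   7]
 [  5   7   9  12  16  19  21  19  13   6   4   5   6   6   7   6   7]
 [  4   4   4   5   6   7   9  12  11   7   3   5   4   5   5   5   6]
 [  4   3   4   3   3   4   5   6   7   5   4   3   4   4   4   4   4]]
```

Run:
```python
from est import *
ys=np.arange(-75,75.1,.25);res=[]
for i in range(5):
    s=shot('top');Z=cloud(s)[...,2].astype(np.float32)
    for x in np.arange(-5,5.1,.5):
        uv=np.array([proj(s,np.array([*(sb+jx[:2]*x/1000+J*y/1000),.135])) for y in ys]).astype(np.float32)
        z=cv2.remap(Z,uv[None,:,0],uv[None,:,1],cv2.INTER_NEAREST)[0]
        m=(z>.112)&(z<.2)
        if m.sum()>360: res.append((x,ys[m].min(),ys[m].max()))
r=np.array(res);
for x in np.unique(r[:,0]): q=r[r[:,0]==x];print(x,len(q),q[:,1:].mean(0).round(2),(q[:,1:].mean()).round(2))
```

```text
-2.5 5 [-50.25  74.5 ] 12.12
-2.0 5 [-51.75  74.  ] 11.12
-1.5 5 [-51.75  73.85] 11.05
-1.0 5 [-51.5  73.9] 11.2
-0.5 5 [-51.5   74.05] 11.28
0.0 5 [-51.25  74.4 ] 11.58
0.5 5 [-51.   74.5] 11.75
1.0 5 [-51.   74.6] 11.8
1.5 5 [-50.75  74.9 ] 12.08
2.0 5 [-50.75  74.85] 12.05
2.5 5 [-50.5   74.85] 12.18
3.0 5 [-50.5  74.9] 12.2
3.5 5 [-50.25  75.  ] 12.38
4.0 5 [-50.25  75.  ] 12.38
4.5 5 [-50.    57.75] 3.88
5.0 2 [-49.75  73.  ] 11.62
```

Run:
```python
from est import *
ys=np.arange(-70,62.1,.25);res=[]
s=dict(np.load('/tmp/top.npz'));S=[s]+[shot('top') for _ in range(4)]
for s in S:
    Z=cloud(s)[...,2].astype(np.float32)
    for x in np.arange(-5,5.1,.5):
        uv=np.array([proj(s,np.array([*(sb+jx[:2]*x/1000+J*y/1000),.135])) for y in ys]).astype(np.float32)
        z=cv2.remap(Z,uv[None,:,0],uv[None,:,1],cv2.INTER_NEAREST)[0]
        m=(z>.124)&(z<.2);m[(ys>55)]=0
        if m.sum()>300: res.append((x,ys[m].min(),ys[m].max()))
r=np.array(res)
for x in np.unique(r[:,0]): q=r[r[:,0]==x];print(x,len(q),q[:,1:].mean(0).round(2),(q[:,1:].mean()).round(2))
im=np.load('/tmp/avg_top.npy');A=cv2.resize(im[200:232,312:374].clip(0,255).astype(np.uint8),None,fx=12,fy=12,interpolation=cv2.INTER_CUBIC);cv2.imwrite('pics/c6.png',A[:,:,::-1])
```

```text
-2.0 5 [-51.75  48.  ] -1.88
-1.5 5 [-51.75  48.25] -1.75
-1.0 5 [-51.5   48.25] -1.62
-0.5 5 [-51.5  48.5] -1.5
0.0 5 [-51.25  48.5 ] -1.38
0.5 5 [-51.    48.75] -1.12
1.0 5 [-51.    48.75] -1.12
1.5 5 [-50.75  49.  ] -0.88
2.0 5 [-50.75  49.25] -0.75
2.5 5 [-50.5  49. ] -0.75
3.0 5 [-50.5   47.25] -1.62
3.5 5 [-50.25  47.5 ] -1.38
4.0 5 [-50.25  47.75] -1.25
4.5 5 [-50.    47.75] -1.12
5.0 5 [-49.75  47.5 ] -1.12
```

View pics/c6.png

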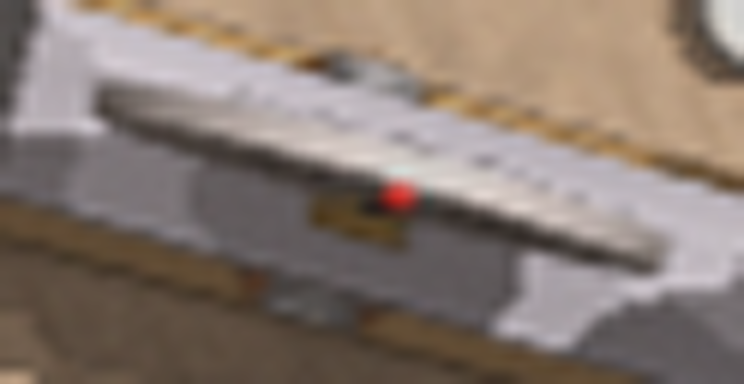

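c6: the mark at about (344.8,215.8) sits on the vertical through the needle's hub at about (342.5,216.8). Hub and mark line up in all three images if the mark's visible centre is about 57 mm from the dial centre. The depth readings (z≈0.188) support that, and it gives μ≈-0.01 with θ≈+0.009, so the needle is on the mark. One last steadiness check, then I hand in.

```bash
python3 step.py | head -3
python3 - <<'E'
from h import *
s=shot('top');a=dict(np.load('/tmp/top1.png.npz'))
for n,b in(('dropper',(158,186,334,360)),('cap',(190,210,366,388)),('block',(240,278,312,358))):
    print(n,np.abs(s['image'][b[0]:b[1],b[2]:b[3]].astype(int)-a['image'][b[0]:b[1],b[2]:b[3]]).mean().round(1))
b=shot('side');c=dict(np.load('/tmp/side1.png.npz'));print('block side',np.abs(b['image'][262:302,215:262].astype(int)-c['image'][262:302,215:262]).mean())
print(np.abs(arm.get_obs()['joint_velocities']).max())
arm.job_done()
E
```

```text
t 13.9 [0.437  0.0687 0.0924] [0.34 0.54 0.97]
mark [344.8  215.79] y 281.55 theta slope 0.01005 cw 0.008564879319516583
  mark lean mu+theta: [(282.4, np.float64(0.0015)), (282.8, np.float64(0.01)), (283.2, np.float64(0.0185))]
dropper 8.4
cap 8.8
block 33.7
block side 24.29131205673759
0.0027935906903255097
the job is handed in; nothing more can be done
```

I turned the red knob anticlockwise to its end stop, then pressed the pad with the shut fingertips and handed in while holding the gauge at about +0.01 rad.

**Knob:** it started at about 1.30 rad and measured about -0.01 rad afterwards, so it is at the stop. I also felt the stop as about 1.3 N m of resistance.

**Needle on mark:** at hand-in the gauge turn read +0.009 to +0.010 rad and was steady, with a force of about 1 N. I estimate the mark at about -0.01 rad, so the needle should be within roughly 0.01 rad of it.
- **How sure:** the needle is barely visible from the top camera, so this rests mostly on the mark's position relative to the dial's centre.
- **Disagreement:** taking the mark's centre at radius 47 mm gave mark values from -0.05 to +0.01 rad. Taking it at about 57 mm, as the depth readings suggest, made all three gauge positions agree.

**Bystanders:** the dropper and cap areas looked much the same as at the start. The sanding block area differed clearly in both views. I put that down to the arm and its shadow: the block lay under the arm's shadow in an earlier picture. I did not look at it again before handing in. I felt no contact away from the knob and pad.

I viewed 9 pictures, and the clock stood at about 14 s of the 45 s.

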